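Nest the kidney trays

ROBOT

A 7-joint arm with a two-finger parallel gripper is mounted at the origin on a cart in front of the work surface, level with it; the furniture and walls round the work are solid. World frame = base frame: x ahead of the robot, y to its left, z up, the work surface at z = 0. Lengths are in m, angles in degrees, forces in N, time in s.
With the tool pointing down it reaches from about 0.425 to 0.875 m from the base axis. Payload 4.7 kg.
Tool frame: the origin (TCP) lies between the finger pads; the fingertips stand 22 mm ahead of it and the grasp point (between the pads) lies 3 mm ahead of it (env.tip_reach is the distance from the TCP to the fingertips, in m); z points along the fingers, y is the line along which they close (so a half turn about z gives the same grasp; the last joint's range is limited). The gripper opens to 87 mm and grips with 3 to 60 N. Pads are 19 mm wide; open, the fingers measure 117 mm over their backs; the gripper's body (75 mm by 190 mm) begins 51 mm behind the grasp point.
Start: joints at [-66.629, 18.392, -4.016, 83.108, 1.295, 78.541, -3.26], TCP at [0.249, 0.6, 0.245] pointing down, gripper open.
Joint ranges: [-163.93, 163.93], [-17.29, 119.83], [-79.2, 71.16], [3.27, 140.29], [-89.18, 269.18], [5.43, 117.66], [-154.24, 154.24]. Speed limits (degrees/s): [147.25, 147.25, 180, 180, 180, 180, 180].

INTERFACE

Orientations are given as [roll, pitch, yaw] about the fixed x, y, z axes, in that order (R = Rz(yaw) Ry(pitch) Rx(roll)).
In Python, from cell import env gives the robot as it stands.
- The arm moves only by the shell command python3 -m creep 'ROWS' [FORCE]. ROWS is JSON, one flat list of numbers, 7 for each row, row after row: the finger opening in mm, from 0 to 87, then the shift along the tool's x, y, z in units of 30 mm (1.0 is 30 mm), then the turn, a rotation vector about the tool's x, y, z in units of 6 degrees (1.0 is 6 degrees). A call has 1 to 12 rows; each row is the pose to reach, as a shift and turn from the pose commanded when the call began, along the tool's axes at that moment; what a row does not reach only later rows make up. A row lasts 1/10 s, in which the tool goes at most 50 mm and 8.59 degrees, less where a joint would pass 70% of its speed; a pose out of reach is approached as far as the arm can. A call with a gripper value outside its range is refused whole. The fingers move at their own pace and stop on an object; FORCE is the grip in N (left out, the last holds). Time passes only in rows, so rows that repeat a pose let the fingers close. It gives the time, the measured TCP pose, the force, the opening and the grip force at its end, in the units of the state.
- env.get_obs(): the state, without advancing time (a new reading comes with each control period).
- env.read_camera(name): name is "scene" or "top" or "wrist"; returns a dict with "color" (420x560x3 uint8, red, green, blue), "depth" (420x560 float32, m along the optical axis (not along the pixel's ray), 0 where there is no reading), "fovy" (degrees; the focal length in pixels is half the picture's height over the tangent of half this angle, whatever the lens; pixels are square), "cx", "cy" (the principal point, pixels), "R" (3x3) and "t" (3): a world point X has camera coordinates R X + t. Camera axes: x right, y down, z forward; pixel columns grow to the right and rows downward; lengths in m; the calibration is good to about 2 mm. A picture is of the moment at which its call begins.
- env.sign_off(): hands the job in; it is judged then, once.
The state is a dict: "time_s": time; "qpos": joint angles; "joint_velocities": joint speeds; "effort": joint torques, N m; "tool_pos": TCP position; "tool_rot": TCP orientation; "force": force on the tool from outside, world axes, zero at the start; "wrist_torque": the same for the moment, N m; "grip_width": finger opening in m; "grasp_force": force on a finger pad.
Only numpy, scipy, OpenCV 4.12 (cv2) and the standard library are available. Lean on these libraries where they do the work, as an engineer would, in place of code of your own. Each camera call takes 0.05 s, during which the arm holds its last target. There are 200 camera calls.

TASK

Pack the set of three steel kidney-shaped trays into one nest. The middle-sized tray lies skewed across the rim of the largest one: turn it where it lies, without lifting it off, until the outlines match and it drops fully home on the largest tray's floor. Then take the smallest tray by its handle, turn it to match and put it fully home inside the middle one, and leave the brass weight behind the trays where it stands.

Things in the scene. Friction and masses are not known exactly. Their poses are not given: they have to be found in the camera images.
- large_centre (a point): Centre of the largest kidney tray, 17.5 mm above its underside; bright steel, screwed to the bench by a 3 mm tab under each end. 35 mm high, floor 3 mm, walls 2.5 mm leaning 10 degrees outward. Over the walls 165 mm long (x), 84 mm across (y); 192 mm over the tabs. Inner half-width about the curved centre line 30 mm at the rim, 24.4 at the floor.
- middle_centre (a point): Centre of the middle tray, 17.5 mm above its underside. Same kidney form, axes, height, floor and walls as the largest, 5.5 mm smaller all round: 154 mm long, 73 across, inner half-width 24.5 mm at the rim, 19 at the floor. Loose, no handle. Home: axes as the largest tray's, this point 3 mm above its centre, 3 mm play all round.
- small_handle (a point): Middle of the smallest tray's handle bar, 58 mm above the tray's underside, over its centre. Same kidney form and axes, 35 mm high, another 5.5 mm smaller: 143 mm long, 62 across. Handle: bow of 10 mm round steel bar, straight top 56 mm along x, legs at x = -34 and +34 mm. Home: axes as the middle tray's, this point 43.5 mm above its centre.
- large_tray: The largest tray; origin at the centre of its underside. Kidney form of all three: long along x, bulging to +y in the middle, hollow on the -y side, mirror-symmetric in x, so only one way round fits. Centre line: arc of 75 mm radius about (0, -66) mm, 42 degrees either side of +y, round ends. This one has x within 0.6 rad of straight ahead of the robot.
- middle_tray: The middle tray, 0.14 to 0.28 kg; origin at the centre of its underside. It starts on the largest tray's rim (underside at z = 35 mm), turned anticlockwise from above by 0.6 to 1.4 rad against it. Open fingertips let down inside near its two ends turn it by pushing its walls. One end may drop in first, or it may stick high: push lightly (6-12 N) down on the high end's floor.
- small_tray: The smallest tray, 0.15 to 0.31 kg; origin at the centre of its underside. It starts standing on the bench to the left or right of the largest tray, its x axis within 1.2 rad of straight ahead of the robot.
- vial: Bystander, stuck down: small glass vial with black cap, 27 mm wide, 56 mm tall, standing on the bench behind the trays; origin at the centre of its underside.
- brass_weight: Bystander, loose: knobbed brass weight, 25 mm wide, 30 mm tall, behind the trays; origin at the centre of its underside.

How it is judged:
By the outcome, as a careful person would: the job done as asked, in the order asked, and still so for the second after the job is handed in, with the robot touching nothing.
It also fails if it takes over 58 s, if anything falls off the work surface, if the arm or the gripper's body presses on something with over 40 N, if the wrist force passes 120 N, or if a joint passes its speed limit or range.

## Working session

There is one attempt and no reset: what is moved stays moved. The work goes in short steps, Python scripts to look and compute and a shell command to move; the robot and the scene stay as the last step left them, time stands still between calls to the robot, and variables do not carry over. Pictures are saved under pics/ and viewed, at most 10 in all, crops included, and the job is handed in when it is done.

```bash
ls; mkdir -p pics
cat > h.py <<'E'
import numpy as np, cv2
from cell import env
def snap(name,fn=None):
    c=env.read_camera(name)
    if fn: cv2.imwrite('pics/'+fn,cv2.cvtColor(c['color'],cv2.COLOR_RGB2BGR))
    return c
def cloud(c):
    h,w=c['depth'].shape; f=h/2/np.tan(np.radians(c['fovy'])/2)
    v,u=np.mgrid[:h,:w]; d=c['depth']
    P=np.stack([(u-c['cx'])/f*d,(v-c['cy'])/f*d,d],-1)
    W=(P-c['t'])@np.array(c['R']); W[d==0]=np.nan
    return W
E
python3 - <<'E'
from h import *
c=snap('top','top1.png');np.savez('top1.npz',**c);s=snap('scene','scene1.png');np.savez('scene1.npz',**s)
for c in (c,s):print(c['fovy'],c['cx'],c['cy'],np.round(c['R'],3).tolist(),c['t'])
o=env.get_obs();print(o['tool_pos'],o['tool_rot'],o['time_s'],env.tip_reach)
E
```

```text
pics
51.4939054492075 279.6401123426731 212.58098465877546 [[0.001, -1.0, -0.015], [-0.985, 0.002, -0.174], [0.174, 0.015, -0.985]] [0.05638251 0.59956869 0.82569279]
42.909801370893334 280.8290328446169 205.60896648482415 [[0.63, -0.777, -0.01], [-0.52, -0.411, -0.749], [0.577, 0.477, -0.663]] [-0.35677839  0.40384901  0.58419743]
[0.24928426 0.59982246 0.2435696 ] [-1.79902263e+02  6.21743482e-03  1.57439428e+02] 0.1 0.022
```

View pics/top1.png

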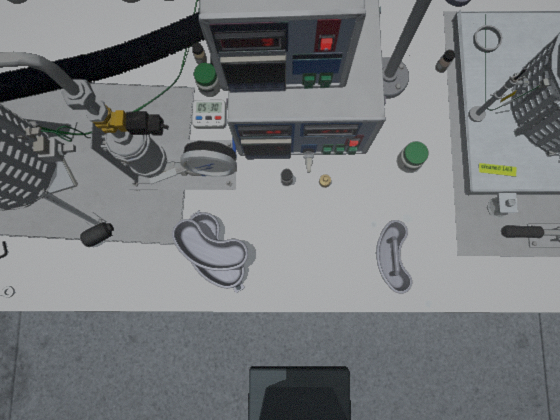

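Run:
```python
from h import *
c=np.load('top1.npz'); W=cloud(c)
z=W[...,2]
# bird's-eye height map 1px = 1mm : x up, y left
H=np.zeros((420,700),np.float32)
m=~np.isnan(z)
x=W[...,0][m];y=W[...,1][m];zz=z[m]
print(x.min(),x.max(),y.min(),y.max(),np.percentile(zz,[1,5,50,95,99]))
# image colored by height
v=np.clip((np.nan_to_num(z)+0.005)/0.08*255,0,255).astype(np.uint8)
cm=cv2.applyColorMap(v,cv2.COLORMAP_JET); cv2.imwrite('pics/top1h.png',cm)
```

```text
-0.032449254786743265 1.1232083767665626 -0.999506951122463 1.1609356040256023 [-0.8071219  -0.80336122  0.00111944  0.32280201  0.41802976]
```

The trays are at about (212,250): the middle one lies over the largest. The small tray with its handle is at (394,256), the vial at (287,176) and the brass weight at (325,181).

Run:
```python
from h import *
c=np.load('top1.npz'); im=cv2.cvtColor(c['color'],cv2.COLOR_RGB2BGR)
hm=cv2.imread('pics/top1h.png')
a=im[200:305,160:260];b=im[200:305,350:440]
h=hm[200:305,160:260]
r=lambda q:cv2.resize(q,None,fx=4,fy=4,interpolation=cv2.INTER_CUBIC)
L=np.hstack([r(a),r(b)]);print(L.shape)
cv2.imwrite('pics/crop1.png',L)
W=cloud(c)
for (u,v) in [(210,255),(394,256),(287,173),(325,179),(215,262),(385,250)]:print(u,v,W[v,u].round(4))
for n,(u0,u1,v0,v1) in dict(nest=(165,260,205,300),small=(365,425,210,300)).items():
    p=W[v0:v1,u0:u1].reshape(-1,3);z=p[:,2]
    for lo,hi in((.006,.03),(.03,.04),(.04,.075)):
        q=p[(z>lo)&(z<hi)];print(n,lo,hi,len(q),q.mean(0).round(4),q.min(0).round(3),q.max(0).round(3))
```

```text
(420, 760, 3)
210 255 [0.5156 0.1977 0.0348]
394 256 [ 0.5114 -0.1676  0.0626]
287 173 [0.6804 0.0411 0.0589]
325 179 [ 0.6754 -0.0388  0.0288]
215 262 [0.5014 0.187  0.0357]
385 250 [ 0.5285 -0.1641  0.0029]
nest 0.006 0.03 266 [0.5174 0.1948 0.0173] [0.448 0.132 0.006] [0.618 0.296 0.03 ]
nest 0.03 0.04 1554 [0.5245 0.196  0.0368] [0.452 0.128 0.03 ] [0.605 0.26  0.04 ]
nest 0.04 0.075 1174 [0.532  0.2031 0.0598] [0.484 0.119 0.04 ] [0.584 0.269 0.073]
small 0.006 0.03 350 [ 0.5184 -0.1854  0.0171] [ 0.446 -0.207  0.006] [ 0.613 -0.132  0.03 ]
small 0.03 0.04 498 [ 0.513  -0.1754  0.0346] [ 0.442 -0.207  0.03 ] [ 0.587 -0.138  0.039]
small 0.04 0.075 217 [ 0.5124 -0.1706  0.0602] [ 0.475 -0.178  0.04 ] [ 0.552 -0.165  0.067]
```

View pics/crop1.png

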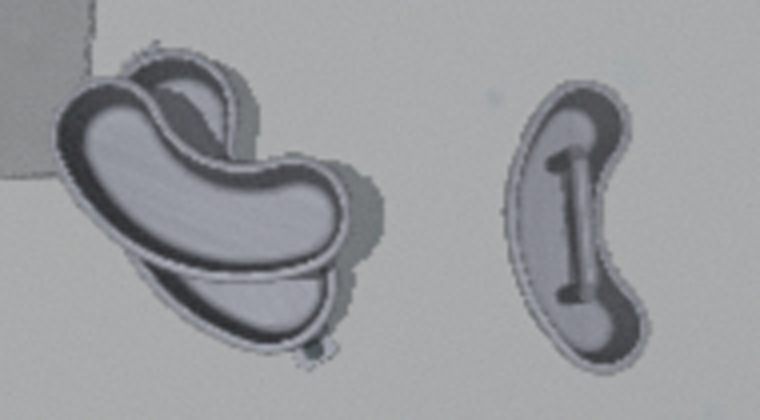

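```bash
cat >> h.py <<'E'
from scipy.optimize import least_squares
def cdist(p,pose):  # distance of world xy to kidney centre line
    x,y,a=pose; d=p-np.array([x,y]); c,s=np.cos(a),np.sin(a)
    l=np.stack([c*d[:,0]+s*d[:,1],-s*d[:,0]+c*d[:,1]+.066],1)
    t=np.clip(np.arctan2(l[:,0],l[:,1]),-np.radians(42),np.radians(42))
    return np.hypot(l[:,0]-.075*np.sin(t),l[:,1]-.075*np.cos(t))
def fit(p,pose0,w,tol=.006,n=6):
    pose=np.array(pose0,float)
    for k in range(n):
        q=p[abs(cdist(p,pose)-w)<max(tol*(3-k),tol)]
        pose=least_squares(lambda s:cdist(q,s)-w,pose,loss='soft_l1',f_scale=.0015).x
    return pose,len(q),np.std(cdist(q,pose)-w)
def box(W,u0,u1,v0,v1):
    p=W[v0:v1,u0:u1].reshape(-1,3); return p[~np.isnan(p[:,2])]
E
python3 - <<'E'
from h import *
W=cloud(np.load('top1.npz'))
p=box(W,165,260,205,300);z=p[:,2]
m,n,s=fit(p[z>.064][:,:2],(.53,.20,1.2),.02575);print('mid',m.round(4),n,s)
q=p[(z>.031)&(z<.038)][:,:2];q=q[cdist(q,m)>.033]
L,n,s=fit(q,(.525,.20,.48),.03125);print('large',L.round(4),n,s)
p=box(W,365,425,210,300);z=p[:,2]
q=p[(z>.031)&(z<.038)][:,:2]
S,n,s=fit(q,(.512,-.17,0),.02025);print('small',S.round(4),n,s)
h=p[(z>.055)];print('handle',h.mean(0),h[:,2].max()); 
d=h[:,:2]-h[:,:2].mean(0);print(np.linalg.svd(d)[2][0])
for n,P in (('v',box(W,278,296,165,186)),('w',box(W,317,333,170,190))):
    k=P[P[:,2]>.02];print(n,k.min(0).round(3),k.max(0).round(3))
E
```

```text
mid [0.5266 0.1977 1.1681] 609 0.0017273641509005188
large [0.5217 0.1977 0.5341] 313 0.0016938558996531575
small [ 0.5137 -0.1713  0.0368] 467 0.0016270654287122153
handle [ 0.51233126 -0.17077518  0.06153326] 0.06732014405427278
[-0.99906831 -0.04315693]
v [0.666 0.03  0.021] [0.69  0.056 0.06 ]
w [ 0.664 -0.05   0.02 ] [ 0.686 -0.029  0.033]
```

Run:
```python
from h import *
for f in('top1.npz','scene1.npz'):
    p=cloud(np.load(f)).reshape(-1,3);p=p[~np.isnan(p[:,2])]
    for lo,hi in((.09,.2),(.2,.45)):
        q=p[(p[:,2]>lo)&(p[:,2]<hi)]
        for nm,cx,cy in(('nest',.53,.2),('mid',.4,.4),('small',.51,-.17)):
            d=np.hypot(q[:,0]-cx,q[:,1]-cy);i=np.argsort(d)[:3]
            print(f,lo,nm,d[i].round(3),q[i[0]].round(3))
o=env.get_obs();yw=np.radians(o['tool_rot'][2]);t=np.array([.5361,.1937,.17])-o['tool_pos']
X=np.array([np.cos(yw),np.sin(yw),0]);Y=np.array([np.sin(yw),-np.cos(yw),0])
print('units',t@X/.03,t@Y/.03,-t[2]/.03)
```

```text
top1.npz 0.09 nest [0.132 0.133 0.133] [0.662 0.187 0.108]
top1.npz 0.09 mid [0.21  0.211 0.211] [0.601 0.462 0.09 ]
top1.npz 0.09 small [0.229 0.229 0.229] [ 0.734 -0.126  0.147]
top1.npz 0.2 nest [0.141 0.142 0.142] [0.67  0.185 0.202]
top1.npz 0.2 mid [0.226 0.226 0.227] [0.598 0.51  0.215]
top1.npz 0.2 small [0.23 0.23 0.23] [ 0.736 -0.128  0.201]
scene1.npz 0.09 nest [0.128 0.129 0.129] [0.657 0.179 0.111]
scene1.npz 0.09 mid [0.208 0.208 0.208] [0.598 0.464 0.094]
scene1.npz 0.09 small [0.225 0.225 0.225] [ 0.731 -0.127  0.156]
scene1.npz 0.2 nest [0.138 0.139 0.139] [0.667 0.18  0.204]
scene1.npz 0.2 mid [0.21  0.211 0.212] [0.571 0.522 0.304]
scene1.npz 0.2 small [0.226 0.226 0.227] [ 0.732 -0.128  0.204]
units -14.022664073005695 -8.833466961482147 2.4523199812056125
```

```bash
python3 -m creep '[85,-14,-8.85,2.4,0,0,0, 85,-14,-8.85,2.4,0,0,0, 85,-14,-8.85,2.4,0,0,0, 85,-14,-8.85,2.4,0,0,0, 85,-14,-8.85,2.4,0,0,0, 85,-14,-8.85,2.4,0,0,0, 85,-14,-8.85,2.4,0,0,0, 85,-14,-8.85,2.4,0,0,0, 85,-14,-8.85,2.4,0,0,0, 85,-14,-8.85,2.4,0,0,0, 85,-14,-8.85,2.4,0,0,0, 85,-14,-8.85,2.4,0,0,0]'
python3 - <<'E'
from h import *
c=snap('wrist','w1.png');np.savez('w1.npz',**c)
W=cloud(c);p=W.reshape(-1,3);p=p[~np.isnan(p[:,2])];z=p[:,2]
print(env.get_obs()['force'],c['t'])
m,n,s=fit(p[(z>.064)&(z<.076)][:,:2],(.5266,.1977,1.1681),.02575);print('mid',m.round(4),n,s)
q=p[(z>.031)&(z<.038)][:,:2];q=q[cdist(q,m)>.033]
L,n,s=fit(q,(.5217,.1977,.5341),.03125);print('large',L.round(4),n,s)
E
```

```text
time_s: 1.3
tool_pos: [0.5357, 0.1922, 0.1719]
tool_rot: [-179.9, -0.1, 157.2]
force: [-0.7, 0.6, 0.5]
grip_width: 0.0849
grasp_force: 0.0
[-0.63425245  0.58737807 -0.55117148] [-0.38429078 -0.41926203  0.21741547]
mid [0.5249 0.1989 1.172 ] 3433 0.0017031967689347595
large [0.5198 0.1989 0.5475] 1346 0.0016765082674500208
```

View pics/w1.png

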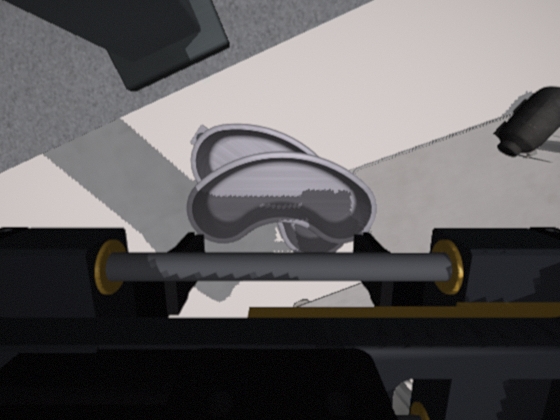

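The picture shows the middle tray centred at about (282,195). The large tray is partly hidden beneath it, and the fingertips at (185,280) and (372,280) line up with the tray's ends. Lowering.

```bash
python3 -m creep '[87,0,0.06,1.5,0,0,0, 87,0,0.06,2.5,0,0,0, 87,0,0.06,3,0,0,0, 87,0,0.06,3.35,0,0,0, 87,0,0.06,3.35,0,0,0]' && python3 -m creep '[87,0,0,0,0,0,1, 87,0,0,0,0,0,2, 87,0,0,0,0,0,2]'
python3 - <<'E'
from h import *
c=snap('wrist','w2.png');np.savez('w2.npz',**c)
W=cloud(c);p=W.reshape(-1,3);p=p[~np.isnan(p[:,2])];z=p[:,2]
m,n,s=fit(p[(z>.064)&(z<.076)][:,:2],(.5266,.1977,1.1),.02575);print('mid',m.round(4),n,s)
E
```

```text
time_s: 1.85
tool_pos: [0.5353, 0.1964, 0.0714]
tool_rot: [-180.0, -0.1, 157.5]
force: [-0.3, 0.9, 0.3]
grip_width: 0.087
grasp_force: 0.0
time_s: 2.15
tool_pos: [0.5372, 0.1965, 0.0739]
tool_rot: [179.8, 0.1, 145.4]
force: [0.5, 0.3, -0.5]
grip_width: 0.087
grasp_force: 0.0
mid [0.5254 0.1989 1.147 ] 5616 0.0016981601080338989
```

View pics/w2.png

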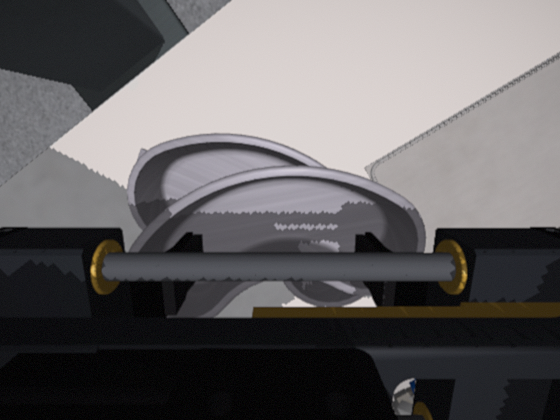

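The fingertips are inside the middle tray's ends, at (190,245) and (370,245), and it is starting to turn. Continuing.

```bash
python3 -m creep '[87,0,0,0,0,0,1, 87,0,0,0,0,0,2, 87,0.1,-0.1,0,0,0,3, 87,0.1,-0.2,0,0,0,3, 87,0.1,-0.2,0,0,0,3]'
python3 - <<'E'
from h import *
c=snap('wrist','w3.png');np.savez('w3.npz',**c)
W=cloud(c);p=W.reshape(-1,3);p=p[~np.isnan(p[:,2])];z=p[:,2]
m,n,s=fit(p[(z>.05)&(z<.076)][:,:2],(.5266,.1977,.9),.02575);print('mid',m.round(4),n,s)
q=p[cdist(p[:,:2],m)<.035];print(np.percentile(q[:,2],[5,50,95,99]))
E
```

```text
time_s: 2.7
tool_pos: [0.5306, 0.1925, 0.0729]
tool_rot: [179.9, 0.0, 127.7]
force: [-0.4, 0.1, 0.9]
grip_width: 0.0872
grasp_force: 0.5
mid [0.5227 0.1955 0.9062] 7591 0.002259759585015819
[0.03671768 0.14436235 0.16927853 0.17145784]
```

```bash
python3 -m creep '[87,0,0,0,0,0,1, 87,0.05,-0.06,0,0,0,1.8, 87,0.09,-0.12,0,0,0,2.6, 87,0.09,-0.12,0,0,0,2.6, 87,0.09,-0.12,0,0,0,2.6]'
python3 - <<'E'
from h import *
c=snap('wrist','w4.png');np.savez('w4.npz',**c)
t=snap('top');np.savez('t4.npz',**t)
W=cloud(c);p=W.reshape(-1,3);p=p[~np.isnan(p[:,2])];z=p[:,2]
m,n,s=fit(p[(z>.05)&(z<.076)][:,:2],(.5217,.1977,.7),.02575);print('mid',m.round(4),n,s)
E
```

```text
time_s: 3.25
tool_pos: [0.5259, 0.1922, 0.0721]
tool_rot: [180.0, 0.0, 112.0]
force: [0.2, 0.3, 0.2]
grip_width: 0.0865
grasp_force: 0.0
mid [0.5326 0.233  0.3387] 900 0.0021986015095190963
```

View pics/w4.png

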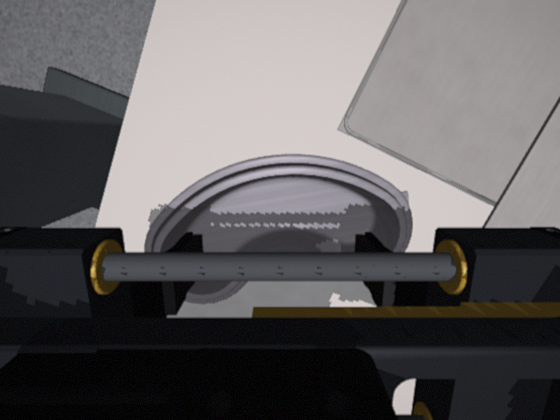

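The two rims look nearly concentric (arcs at rows 155 and 172), so it appears to have dropped in. Next I'll lift clear and measure the floor and rim heights.

```bash
python3 -m creep '[87,0,0,-1.5,0,0,0, 87,0,0,-3,0,0,0, 87,-2,0,-4,0,0,0, 87,-3.5,0,-4,0,0,0, 87,-3.5,0,-4,0,0,0, 87,-3.5,0,-4,0,0,0]'
cat >> h.py <<'E'
def nest(c,L=(.521,.1983,.541)):
    W=cloud(c);p=W.reshape(-1,3);p=p[~np.isnan(p[:,2])];L=np.array(L)
    p=p[(cdist(p[:,:2],L)<.04)&(p[:,2]<.085)]
    d=p[:,:2]-L[:2];ca,sa=np.cos(L[2]),np.sin(L[2]);lx=ca*d[:,0]+sa*d[:,1]
    r=cdist(p[:,:2],L)
    for a,b in((-.06,-.03),(-.03,0),(0,.03),(.03,.06)):
        k=(lx>a)&(lx<b);f=p[k&(r<.011)][:,2];e=p[k&(r>.02)&(r<.03)][:,2]
        print('x',a,b,'floor',np.median(f).round(4) if len(f) else None,len(f),'rim95',np.percentile(e,95).round(4) if len(e) else None,len(e))
    return p
E
python3 - <<'E'
from h import *
for n in('wrist','top'):
    c=snap(n,n+'5.png');np.savez(n+'5.npz',**c);print(n);p=nest(c)
    q=p[(p[:,2]>.0335)&(p[:,2]<.045)][:,:2]
    print('mid',*fit(q,(.521,.1983,.541),.02575,tol=.003));print('L',*fit(q,(.521,.1983,.541),.03125,tol=.003))
E
```

```text
time_s: 3.95
tool_pos: [0.5657, 0.0916, 0.1926]
tool_rot: [180.0, 0.1, 111.6]
force: [-0.4, 1.0, -0.0]
grip_width: 0.0872
grasp_force: 0.0
wrist
x -0.06 -0.03 floor 0.0059 722 rim95 0.0385 875
x -0.03 0 floor 0.0059 721 rim95 0.0387 822
x 0 0.03 floor 0.006 726 rim95 0.0387 886
x 0.03 0.06 floor 0.0059 745 rim95 0.0387 1047
mid [0.52201485 0.19754363 0.55744323] 2700 0.0014747153879573847
L [0.52016007 0.19899839 0.5523735 ] 2861 0.001618102563056645
top
x -0.06 -0.03 floor None 0 rim95 None 0
x -0.03 0 floor None 0 rim95 None 0
x 0 0.03 floor None 0 rim95 None 0
x 0.03 0.06 floor None 0 rim95 None 0
mid [0.521  0.1983 0.541 ] 0 nan
L [0.521  0.1983 0.541 ] 0 nan
  ret = _var(a, axis=axis, dtype=dtype, out=out, ddof=ddof,
  arrmean = um.true_divide(arrmean, div, out=arrmean,
  ret = ret.dtype.type(ret / rcount)
```

View pics/wrist5.png

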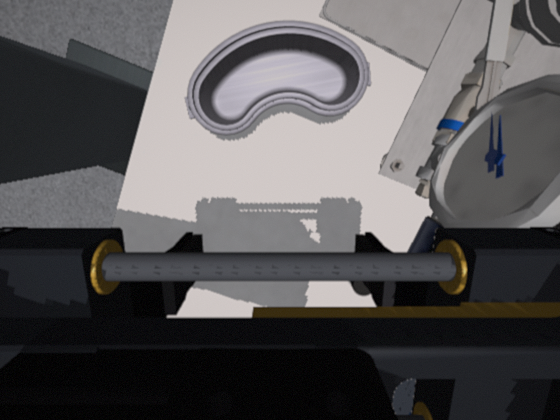

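The middle tray is fully home: floor at 6 mm and rim at 38.6 mm, the same at all four stations. Now the small tray.

```bash
python3 -m creep '[87,-2,-1.2,0,0,0,-1.4, 87,-3,-2,0,0,0,-2.8, 87,-5,-2.8,0,0,0,-4.2, 87,-6.5,-2.8,0,0,0,-5.6, 87,-8,-2.8,0,0,0,-7, 87,-8.7,-3.8,0,0,0,-8.4, 87,-8.7,-1.8,0,0,0,-9.8, 87,-8.7,-1.8,0,0,0,-11.2, 87,-8.7,-1.8,0,0,0,-11.8, 87,-8.7,-1.8,0,0,0,-11.8, 87,-8.7,-1.8,0,0,0,-11.8]'
python3 - <<'E'
from h import *
c=snap('wrist','w6.png');np.savez('w6.npz',**c)
W=cloud(c);p=W.reshape(-1,3);p=p[~np.isnan(p[:,2])]
p=p[cdist(p[:,:2],(.5137,-.1713,.037))<.04];z=p[:,2]
q=p[(z>.031)&(z<.038)][:,:2]
print('small',*fit(q,(.5137,-.1713,.037),.02025))
h=p[(z>.056)&(z<.07)];d=h[:,:2]-h[:,:2].mean(0);v=np.linalg.svd(d)[2][0];t=d@v
print('handle',h.mean(0),h[:,:2].mean(0)+v*(t.max()+t.min())/2,v,np.ptp(t),np.ptp(d@[-v[1],v[0]]),h[:,2].max())
E
```

```text
time_s: 5.15
tool_pos: [0.6118, -0.1656, 0.1914]
tool_rot: [179.9, -0.0, -177.4]
force: [-0.5, -0.2, 0.8]
grip_width: 0.0872
grasp_force: 0.0
small [ 0.51288384 -0.17105053  0.04178427] 2496 0.0016448764691446192
handle [ 0.51262489 -0.17101557  0.06126471] [ 0.51269362 -0.17101254] [0.99903227 0.04398328] 0.07435209453778244 0.00972287615958008 0.06470150738947993
```

View pics/w6.png

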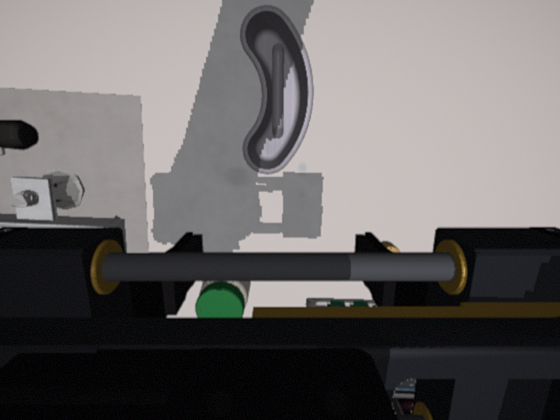

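The small tray lies at (278,90), with its handle bar running from (279,45) to (275,135), parallel to the tool's x. Grasping.

```bash
python3 -m creep '[60,1.5,0,0,0,0,0, 50,3,0,0.6,0,0,0, 45,3.31,-0.03,2,0,0,0, 45,3.31,-0.03,3,0,0,0, 45,3.31,-0.03,3.8,0,0,0, 45,3.31,-0.03,4.25,0,0,0, 45,3.31,-0.03,4.25,0,0,0]' && python3 -m creep '[0,0,0,0,0,0,0, 0,0,0,0,0,0,0, 0,0,0,0,0,0,0, 0,0,0,0,0,0,0, 0,0,0,0,0,0,0]' 40
```

```text
time_s: 5.9
tool_pos: [0.5114, -0.1722, 0.0631]
tool_rot: [180.0, -0.2, -177.4]
force: [0.6, 1.3, 0.3]
grip_width: 0.0466
grasp_force: 0.0
time_s: 6.4
tool_pos: [0.5129, -0.173, 0.065]
tool_rot: [180.0, 0.1, -177.4]
force: [-0.2, 0.3, -0.2]
grip_width: 0.0127
grasp_force: 0.2
```

```bash
python3 -m creep '[0,0,0,0,0,0,0, 0,0,0,0,0,0,0, 0,0,0,-0.2,0,0,0, 0,0,0,-0.8,0,0,0, 0,0,0,-1.8,0,0,0, 0,0,0,-2.7,0,0,0, 0,0,0,-2.7,0,0,0]' 40 && python3 -m creep '[0,-0.1,1,0,0,0,-0.4, 0,-0.2,2.3,0,0,0,-1, 0,-0.3,3.7,0,0,0,-1.6, 0,-0.4,5.1,0,0,0,-2.2, 0,-0.5,6.5,0,0,0,-2.8, 0,-0.6,7.9,0,0,0,-3.4, 0,-0.7,9.3,0,0,0,-4, 0,-0.8,10.5,0,0,0,-4.5, 0,-0.87,11.5,0,0,0,-4.88, 0,-0.87,12.1,0,0,0,-4.88, 0,-0.87,12.27,0,0,0,-4.88, 0,-0.87,12.27,0,0,0,-4.88]'
python3 - <<'E'
from h import *
env.read_camera('wrist');env.read_camera('wrist')
c=snap('wrist','w7.png');np.savez('w7.npz',**c);t=snap('top','t7.png');np.savez('t7.npz',**t)
P=[env.get_obs()]
print(P[0]['tool_pos'],P[0]['tool_rot'])
W=cloud(c);p=W.reshape(-1,3);p=p[~np.isnan(p[:,2])]
p=p[cdist(p[:,:2],(.522,.1978,.553))<.045];z=p[:,2]
print(np.histogram(z,np.arange(0,.18,.01)))
for lo,hi in((.1,.125),):
    q=p[(z>lo)&(z<hi)][:,:2];print('small',*fit(q,(.522,.1978,.553),.02025))
q=p[(z>.034)&(z<.043)][:,:2];print('mid',*fit(q,(.522,.1978,.553),.02575,tol=.003))
E
```

```text
time_s: 7.1
tool_pos: [0.5149, -0.1741, 0.1492]
tool_rot: [-179.9, 0.4, -177.4]
force: [1.2, 0.3, -1.2]
grip_width: 0.0086
grasp_force: 40.0
time_s: 8.3
tool_pos: [0.5213, 0.1958, 0.1447]
tool_rot: [-180.0, -0.1, -148.0]
force: [0.4, -1.0, -1.8]
grip_width: 0.0086
grasp_force: 40.0
[0.52208534 0.1939619  0.14546857] [-1.79965407e+02 -2.25389056e-02 -1.48239635e+02]
(array([ 870,    0,   74, 1309,    0,    0,    0,    0, 3511,  911, 1140,
       3047,  168,  559, 1677,   46,   43]), array([0.  , 0.01, 0.02, 0.03, 0.04, 0.05, 0.06, 0.07, 0.08, 0.09, 0.1 ,
       0.11, 0.12, 0.13, 0.14, 0.15, 0.16, 0.17]))
small [0.52119498 0.19416369 0.54181367] 4122 0.002195194978542416
mid [0.50981159 0.19988528 0.66763981] 783 0.0014232814888369843
```

View pics/w7.png

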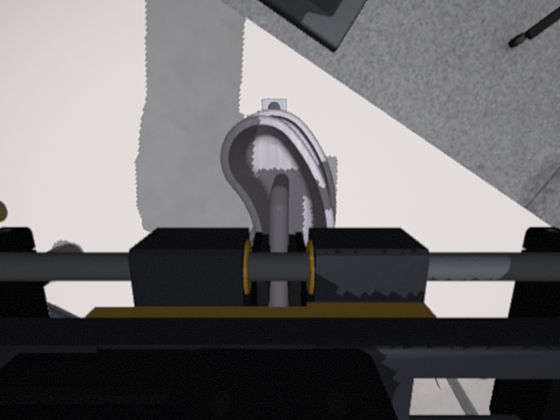

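The small tray hangs at (275,160), above the nest, whose tab is at (273,105). Next I'll refine the remaining offsets.

Run:
```python
from h import *
def pts(f,c,r,lo,hi):
    p=cloud(np.load(f)).reshape(-1,3);p=p[~np.isnan(p[:,2])]
    return p[(cdist(p[:,:2],c)<r)&(p[:,2]>lo)&(p[:,2]<hi)]
g=(.522,.1978,.553)
a=pts('wrist5.npz',g,.05,.0365,.045)[:,:2];print('mid w5',*fit(a,g,.02575,tol=.003))
# rim of hanging tray: points near outline & high
b=pts('w7.npz',(.5217,.195,.545),.03,.10,.128)
r=cdist(b[:,:2],(.5215,.1945,.543));k=b[(r>.0185)&(r<.0225)]
for i in range(4):
    A=np.c_[k[:,:2]-[.5217,.195],np.ones(len(k))];s=np.linalg.lstsq(A,k[:,2],rcond=None)[0];e=k[:,2]-A@s;k=k[e>-.0015]
print('plane',s,len(k)); print('small',*fit(k[:,:2],(.5215,.1945,.543),.02025,tol=.003))
for q in range(3):
    env.read_camera('top');o=env.get_obs();print(o['tool_pos'].round(4),o['tool_rot'].round(2))
```

```text
mid w5 [0.52180304 0.19790491 0.55704378] 2145 0.0013151156903160885
plane [-0.00204661  0.02989338  0.11618629] 1741
small [0.52082413 0.19425596 0.55806136] 1741 0.0010778398137752474
[0.5221 0.1942 0.1456] [-1.7997e+02 -1.0000e-02 -1.4822e+02]
[0.522  0.1946 0.1456] [-179.98    0.   -148.2 ]
[0.522  0.1949 0.1457] [-1.7999e+02  1.0000e-02 -1.4817e+02]
```

```bash
python3 -m creep '[0,0,0,0.5,0,0,0, 0,0,0,1,0,0,0, 0,0,0,1,0,0,0, 0,0,0,1,0,0,0, 0,0,0,1,0,0,0, 0,0,0,1,0,0,0]'
python3 - <<'E'
from h import *
T=[]
for q in range(3):
    c=env.read_camera('wrist');o=env.get_obs();T.append(o['tool_pos']);print(o['tool_pos'].round(4),o['tool_rot'].round(2))
p=cloud(c).reshape(-1,3);p=p[~np.isnan(p[:,2])]
g=(.522,.1965,.557);p=p[cdist(p[:,:2],g)<.03]
k=p[(p[:,2]>.078)&(p[:,2]<.095)];r=cdist(k[:,:2],g);k=k[(r>.0165)&(r<.024)]
for i in range(4):
    A=np.c_[k[:,:2]-g[:2],np.ones(len(k))];s=np.linalg.lstsq(A,k[:,2],rcond=None)[0];e=k[:,2]-A@s;k=k[e>-.0015]
f,n,sd=fit(k[:,:2],g,.02025,tol=.003);print(s,f,n,sd)
d=np.array([.5218,.1979])-f[:2];yw=np.radians(o['tool_rot'][2]);X=np.array([np.cos(yw),np.sin(yw)]);Y=np.array([np.sin(yw),-np.cos(yw)])
print('units x y',d@X/.03,d@Y/.03,'turn',-(np.degrees(.557-f[2]))/6)
E
```

```text
time_s: 9.25
tool_pos: [0.5222, 0.1961, 0.1161]
tool_rot: [-180.0, 0.1, -148.1]
force: [0.7, -0.0, -1.7]
grip_width: 0.0086
grasp_force: 40.0
[0.5221 0.1961 0.1161] [-1.8000e+02  6.0000e-02 -1.4808e+02]
[0.5221 0.1961 0.1161] [-1.7999e+02  6.0000e-02 -1.4808e+02]
[0.522  0.1961 0.116 ] [-1.8000e+02  5.0000e-02 -1.4808e+02]
[-0.01750003  0.03101866  0.08625649] [0.52001839 0.19625256 0.58134897] 2333 0.0014076290579451089
units x y -0.07944212960423487 0.015210890154272945 turn 0.2325155599177033
```

```bash
python3 -m creep '[0,-0.05,0.02,0.1,0,0,0, 0,-0.05,0.02,0.3,0,0,0, 0,-0.05,0.02,0.5,0,0,0, 0,-0.05,0.02,0.7,0,0,0, 0,-0.05,0.02,0.9,0,0,0, 0,-0.05,0.02,0.9,0,0,0]' && python3 -m creep '[0,0,0,0.15,0,0,0, 0,0,0,0.3,0,0,0, 0,0,0,0.45,0,0,0, 0,0,0,0.53,0,0,0, 0,0,0,0.55,0,0,0, 0,0,0,0.55,0,0,0]'
```

```text
time_s: 10.0
tool_pos: [0.5219, 0.1969, 0.0872]
tool_rot: [180.0, -0.1, -148.1]
force: [0.0, 0.1, -2.0]
grip_width: 0.0086
grasp_force: 40.0
time_s: 10.6
tool_pos: [0.5227, 0.1972, 0.072]
tool_rot: [180.0, 0.0, -148.1]
force: [0.2, 0.2, -2.2]
grip_width: 0.0083
grasp_force: 40.0
```

```bash
python3 -m creep '[0,0,0,0.05,0,0,0, 0,0,0,0.09,0,0,0, 0,0,0,0.09,0,0,0]'; python3 -m creep '[0,0,0,0.04,0,0,0, 0,0,0,0.04,0,0,0]'
```

```text
time_s: 10.9
tool_pos: [0.5228, 0.1979, 0.0702]
tool_rot: [180.0, 0.1, -148.1]
force: [-1.0, 0.2, 3.8]
grip_width: 0.0087
grasp_force: 40.0
time_s: 11.1
tool_pos: [0.5226, 0.1983, 0.07]
tool_rot: [179.9, 0.1, -148.1]
force: [-6.1, 0.7, 10.1]
grip_width: 0.0088
grasp_force: 40.0
```

It touched down at the expected height. Releasing and backing off to check.

```bash
python3 -m creep '[15,0,0,-0.05,0,0,0, 30,0,0,-0.05,0,0,0, 40,0,0,-0.05,0,0,0, 40,0,0,-0.05,0,0,0, 40,0,0,-1,0,0,0, 40,0,0,-2.5,0,0,0, 40,0,0,-4,0,0,0, 40,-1.5,0,-4.5,0,0,0, 40,-2.5,-1,-4.5,0,0,0, 40,-2.5,-2.5,-4.5,0,0,0, 40,-2.5,-4,-4.5,0,0,0, 40,-2.5,-4,-4.5,0,0,0]' && python3 -m creep '[40,0,-1.5,0,0,0,0, 40,0,-3,0,0,0,0, 40,0,-3,0,0,0,0, 40,0,-3,0,0,0,0]'
python3 - <<'E'
from h import *
c=snap('top','top8.png');np.savez('top8.npz',**c);s=snap('scene','scene8.png');np.savez('scene8.npz',**s)
L=(.5218,.1979,.555)
for n,f in(('top',c),('scene',s)):
    print(n);p=nest(f,L);z=p[:,2]
    print(fit(p[(z>.0385)&(z<.046)][:,:2],L,.02025,tol=.003))
    h=p[z>.058];print(h.mean(0) if len(h) else None,h[:,2].max() if len(h) else 0)
    W=cloud(f);q=W.reshape(-1,3);q=q[~np.isnan(q[:,2])];q=q[(np.hypot(q[:,0]-.675,q[:,1]+.039)<.025)&(q[:,2]>.015)&(q[:,2]<.05)];print('weight',q.mean(0),q[:,2].max())
im=cv2.cvtColor(c['color'],cv2.COLOR_RGB2BGR)[150:310,150:350];j=cv2.cvtColor(s['color'],cv2.COLOR_RGB2BGR)
cv2.imwrite('pics/fin.png',np.vstack([cv2.resize(im,(400,320)),cv2.resize(j,(400,280))]))
E
```

```text
time_s: 12.3
tool_pos: [0.653, 0.1251, 0.2026]
tool_rot: [-179.6, -0.1, -148.7]
force: [0.1, -1.0, -0.2]
grip_width: 0.04
grasp_force: 0.0
time_s: 12.7
tool_pos: [0.6975, 0.0565, 0.2025]
tool_rot: [-180.0, -0.1, -148.3]
force: [-0.4, 1.1, -0.2]
grip_width: 0.0399
grasp_force: 0.0
top
x -0.06 -0.03 floor 0.0338 54 rim95 0.0411 81
x -0.03 0 floor 0.0107 136 rim95 0.0419 100
x 0 0.03 floor 0.0098 143 rim95 0.0415 143
x 0.03 0.06 floor 0.0091 134 rim95 0.0416 154
(array([0.52424634, 0.19887509, 0.5209189 ]), 266, np.float64(0.001480782174759408))
[0.52226806 0.19654482 0.06642738] 0.0719843485884527<stdin>:8: RuntimeWarning: Mean of empty slice.
  ret = um.true_divide(
Traceback (most recent call last):
ValueError: zero-size array to reduction operation maximum which has no identity
```

```bash
python3 -m creep '[40,1.5,0,0,0,0,0, 40,3,0,0,0,0,0, 40,4.5,-0.3,0,0,0,0, 40,6,-0.5,0,0,0,0, 40,7.5,-0.7,0,0,0,0, 40,8.3,-0.75,0,0,0,0, 40,8.3,-0.75,0,0,0,0, 40,8.3,-0.75,0,0,0,0]'
python3 - <<'E'
from h import *
c=snap('top','top9.png');s=snap('scene','scene9.png')
L=(.5218,.1979,.555)
for n,f in(('top',c),('scene',s)):
    print(n);p=nest(f,L);z=p[:,2]
    if len(p):print(fit(p[(z>.0385)&(z<.046)][:,:2],L,.02025,tol=.003))
    h=p[z>.061];print(len(h),h.mean(0) if len(h) else 0)
    q=cloud(f).reshape(-1,3);q=q[~np.isnan(q[:,2])];q=q[(np.hypot(q[:,0]-.675,q[:,1]+.039)<.025)&(q[:,2]>.02)&(q[:,2]<.05)];print('weight',len(q),q.min(0) if len(q) else 0,q.max(0) if len(q) else 0)
im=cv2.cvtColor(c['color'],cv2.COLOR_RGB2BGR)[150:310,150:350];j=cv2.cvtColor(s['color'],cv2.COLOR_RGB2BGR)
cv2.imwrite('pics/fin.png',np.vstack([cv2.resize(im,(400,320)),cv2.resize(j,(400,280))]))
E
```

```text
time_s: 13.6
tool_pos: [0.4982, -0.0905, 0.2037]
tool_rot: [180.0, 0.1, -148.0]
force: [-0.1, 0.1, 0.6]
grip_width: 0.0399
grasp_force: 0.0
top
x -0.06 -0.03 floor 0.0092 187 rim95 0.0417 163
x -0.03 0 floor 0.0105 138 rim95 0.0415 142
x 0 0.03 floor 0.0105 145 rim95 0.0424 147
x 0.03 0.06 floor 0.0092 134 rim95 0.0417 157
(array([0.52325559, 0.19723973, 0.55717107]), 338, np.float64(0.0013367610535065355))
183 [0.52269558 0.19687354 0.06691354]
weight 63 [ 0.66444601 -0.04994784  0.02000156] [ 0.68631039 -0.02678829  0.03286102]
scene
x -0.06 -0.03 floor -0.3525 771 rim95 0.0409 462
x -0.03 0 floor -0.3425 393 rim95 0.0401 664
x 0 0.03 floor 0.0267 181 rim95 0.0414 274
x 0.03 0.06 floor 0.0328 55 rim95 0.0408 219
(array([0.51948084, 0.19715507, 0.56225359]), 349, np.float64(0.0013921985392056206))
171 [0.51677137 0.19442097 0.06674771]
weight 75 [ 0.66258813 -0.04960819  0.02005802] [ 0.68323275 -0.02892313  0.03252265]
```

View pics/fin.png

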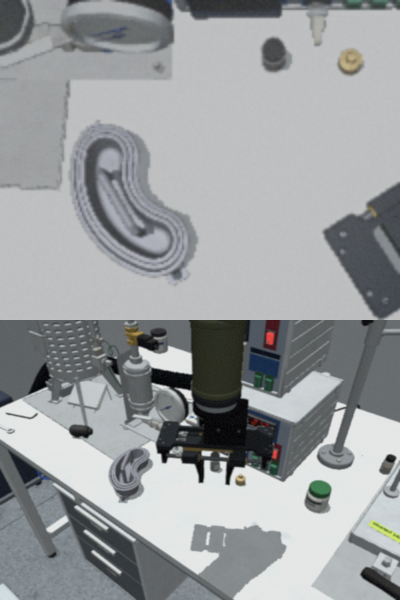

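The three trays are nested concentrically at (130,200). The small tray's floor is at about 9 mm and its rim at 41 to 42 mm throughout. The brass weight at (350,60) and the vial at (273,53) are unmoved.

```bash
python3 -c "
from cell import env
print(env.sign_off())"
```

```text
the job is handed in; nothing more can be done
None
```

The job is handed in after about 14 s of robot time: the middle tray was turned on the rim until it dropped home in the largest, the smallest was placed home inside it by its handle, and the brass weight was left where it stood.

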